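Load the nested inserts into the ultrasonic cleaner and lock its cover

TASK

Get the small ultrasonic cleaner ready to run: stand the wire basket in its tank, nest the parts cup inside the basket, and put the cover over them with its two lugs down through the slots in the ring, turned clockwise up to the stops so that it is locked. Set things down gently, keep the cup and basket upright, and leave the bottles, jar and swab cup where they stand.

Things in the scene. Friction and masses are not known exactly. Their poses are not given: they have to be found in the camera images.
- cleaner: Small bench-top ultrasonic cleaner, fixed to the table: white drum 142 mm across, 55 mm high, with a grey control panel and black dial on its front. In its top is a round steel tank, 72 mm across, 40 mm deep; round that a flat steel deck with a grey bayonet ring. Origin: centre of the underside; x points from the panel to the back, z up.
- tank_floor (a point): Centre of the tank's flat floor, 15 mm above the cleaner's origin; axes as the cleaner's.
- deck (a point): Point on the tank's axis at deck height, 55 mm above the cleaner's origin. The deck reaches out to the bayonet ring's wall, 61 mm from the axis and 7.5 mm high. Two slots, two keepers and two blocks, 12 mm high, stand round it, each of a pair half a turn from the other, reaching inward to 51.5 mm from the axis.
- slot (a point): Middle of one of the two open slots of the ring, at deck height, 56 mm from the axis, 58 deg counterclockwise (from above) of the cleaner's x; a short dark line marks it. Each slot spans 64 deg. Counterclockwise of it is a solid block, clockwise of it the keeper. The other slot is half a turn away.
- keeper (a point): Middle of one of the two keepers, at deck height on the cleaner's x axis, 56 mm from the tank's axis: a ledge 4.5 mm thick and 48 deg wide, with a 7.5 mm gap below that a lug slides into from the slot. At its far end the next block is the stop: a lug that touches it is centred here. The other keeper is half a turn away.
- basket: Round steel wire basket, 64 mm across, 45 mm high, 59 mm inside, floor 3 mm thick. Two flat upright ears (24 mm wide, 4 mm thick) at the two ends of its x axis rise to 80 mm above its underside; in the tank they stand 40 mm above the deck. Origin: centre of the underside, z up. Starts upright. About 0.14 kg.
- ears (a point): Midway between the basket's two ears, 68 mm above its underside, axes as the basket's. Gripped across both ears, fingers closing along x on their outer faces (64 mm), the basket hangs balanced.
- parts_cup: Plain round metal cup, 48 mm across (50 mm at the rim), 40 mm high, with a stiff wire bail over it that carries a black grip. Origin: centre of the underside, z up. Starts upright. About 0.09 kg.
- cup_grip (a point): Middle of the cup's black grip, 74 mm above the cup's underside, axes as the cup's: a bar 34 mm long along x, 10 mm thick along y, 24 mm tall. With the cup in the basket, fingers on it stay clear of the basket's ears if the bar points at the ears (x axes in line, up to about 40 deg off).
- cover: Grey round cover like an upturned bowl, 98 mm across, 60 mm high, open below (91 mm across, 55 mm high inside), black fin grip on top. Origin: centre of the rim's underside, z up. Starts upright on the table. It enters the ring with its x axis pointing at a slot, sits on the deck, and is locked once turned clockwise until its x axis lies along the cleaner's. About 0.22 kg.
- cover_grip (a point): Middle of the cover's fin grip, 80 mm above its underside, axes as the cover's: a bar 70 mm long along x, 14 mm thick along y; it stands from 60 mm (the cover's top) to 96 mm above the underside.
- lug (a point): Middle of one of the cover's two lugs, 53 mm from its axis along its x, on the rim's lower edge, below an end of the grip; the other is opposite. Each is 40 deg wide, 5 mm thick and reaches out to 58 mm from the axis, so it drops through a slot up to 12 deg off its middle. From slot to stop it turns about 1 rad clockwise, freely, with light friction.
- swab_cup: Bystander: white cup with cotton swabs, 57 mm across, 99 mm high; origin at the underside.
- drop_bottle_a: Bystander: brown dropper bottle, 33 mm across, 102 mm high; origin at the underside.
- drop_bottle_b: Bystander: small bottle with a long black cap, 31 mm across, 79 mm high; origin at the underside.
- amber_jar: Bystander: amber jar with a white cap, 44 mm across, 59 mm high; origin at the underside.

How it is judged:
By the outcome, as a careful person would: the job done as asked, in the order asked, and still so for the second after the job is handed in, with the robot touching nothing.
It also fails if it takes over 72 s, if anything falls off the work surface, if the arm or the gripper's body presses on something with over 40 N, if the wrist force passes 120 N, or if a joint passes its speed limit or range.

ROBOT

A 6-joint arm with a two-finger parallel gripper is mounted at the origin on the work surface; the furniture and walls round the work are solid. World frame = base frame: x ahead of the robot, y to its left, z up, the work surface at z = 0. Lengths are in mm, angles in degrees, forces in N, time in s.
With the tool pointing down it reaches from about 300 to 875 mm from the base axis. Payload 4.2 kg.
Tool frame: the origin (TCP) lies midway between the tips of the shut fingers; the grasp point (between the pads) lies 19 mm behind it; z points along the fingers, y is the line along which they close (so a half turn about z gives the same grasp; the last joint's range is limited). The gripper opens to 85 mm and grips with 20 to 120 N. Pads are 22 mm wide; open, the fingers measure 114 mm over their backs; the gripper's body (76 mm by 85 mm) begins 54 mm behind the grasp point. The pads swing forward as they close: fully open they stand 13 mm farther back than shut.
Start: joints at [-1.146, 18.312, 89.639, -0, 72.044, -1.146], TCP at [575.014, 0, 231.338] pointing down, gripper open.
Joint ranges: [-177.97, 177.97], [-48.28, 115.42], [12.27, 149.76], [-77.06, 257.06], [2.81, 150.46], [-146.56, 146.56]. Speed limits (degrees/s): [147.25, 147.25, 180, 180, 180, 180].

INTERFACE

Orientations are given as [roll, pitch, yaw] about the fixed x, y, z axes, in that order (R = Rz(yaw) Ry(pitch) Rx(roll)).
In Python, from station import r, cams, ticket gives the robot as it stands. The module is installed in compiled form; this text tells all that it offers.
- The arm moves only by the shell command python3 -m handwheel 'ROWS'. ROWS is JSON, a list of rows, each a list of 5 numbers: the shift along the tool's x, y, z in m, then the turn about the tool's z in degrees, then the closure, from 0 (fully open) to 1 (shut). In form: [[dx, dy, dz, turn, jaw], ...]. A call has exactly 5 rows; each row shifts and turns the commanded pose from where the row before left it, along the tool's axes as they then stand; what a row does not reach is not made up. A row lasts 1/12 s, in which the tool goes at most 41.7 mm and 7.16 degrees, less where a joint would pass 70% of its speed; a pose out of reach is approached as far as the arm can. A call with a gripper value outside its range is refused whole. The fingers move at their own pace and stop on an object; the grip force is fixed at half the most. Time passes only in rows, so rows that do not move let the fingers close, or fill a call up. It gives the time, the measured TCP pose, the force, the opening and the grip force at its end, in the units of the state.
- r.get_obs(): the state, without advancing time (a new reading comes with each control period).
- cams.read_camera(name): name is "scene" or "top" or "wrist"; returns (picture, depth): 384x512x3 uint8, red, green, blue; 384x512 float32, mm along the optical axis (not along the pixel's ray), 0 where there is no reading.
- cams.get_calibration(name): a dict with "fx", "fy", "cx", "cy" (pixels), "dist" ([k1, k2, p1, p2, k3] as OpenCV has them; the pictures are not rectified), "R" (3x3) and "t" (3): a world point X has camera coordinates R X + t. Camera axes: x right, y down, z forward; pixel columns grow to the right and rows downward; lengths in mm; the calibration is good to about 2 mm. A picture is of the moment at which its call begins: read the wrist's pose just before it. get_calibration takes no time and is no camera call; for the wrist camera it gives the pose at the moment of the call.
- ticket.job_done(): hands the job in; it is judged then, once.
The state is a dict: "time": time; "joint_positions": joint angles; "joint_vel": joint speeds; "joint_efforts": joint torques, N m; "ee_pos": TCP position; "tool_rot": TCP orientation; "force": force on the tool from outside, world axes, zero at the start; "moment": the same for the moment, N m; "width": finger opening in mm; "grasp_force": force on a finger pad.
Only numpy, scipy, OpenCV 4.12 (cv2) and the standard library are available. Lean on these libraries where they do the work, as an engineer would, in place of code of your own. Each camera call takes 0.05 s, during which the arm holds its last target. There are 200 camera calls.

## Working session

There is one attempt and no reset: what is moved stays moved. The work goes in short steps, Python scripts to look and compute and a shell command to move; the robot and the scene stay as the last step left them, time stands still between calls to the robot, and variables do not carry over. Pictures are saved under pics/ and viewed, at most 10 in all, crops included, and the job is handed in when it is done.

```bash
mkdir -p pics
cat > h.py <<'E'
import numpy as np, cv2
from station import r, cams, ticket
def cal(n):
    c=cams.get_calibration(n); K=np.array([[c['fx'],0,c['cx']],[0,c['fy'],c['cy']],[0,0,1.]])
    return K,np.array(c['dist'],float),np.array(c['R'],float),np.array(c['t'],float)
def cloud(n):
    k=cal(n); im,d=cams.read_camera(n); K,D,R,t=k
    v,u=np.mgrid[:384,:512]; p=cv2.undistortPoints(np.stack([u,v],-1).reshape(-1,1,2).astype(float),K,D).reshape(384,512,2)
    P=np.dstack([p,np.ones((384,512))])*d[...,None]; P[d==0]=np.nan
    return im,(P-t)@R
def ray(n,uv,z):
    K,D,R,t=cal(n); p=cv2.undistortPoints(np.array(uv,float).reshape(-1,1,2),K,D).reshape(-1,2)
    d=np.c_[p,np.ones(len(p))]@R; o=-R.T@t
    return o+d*((z-o[2])/d[:,2])[:,None]
def save(n,im): cv2.imwrite('pics/'+n+'.png',im[...,::-1])
E
python3 - <<'E'
from h import *
o=r.get_obs(); print({k:np.round(v,2) for k,v in o.items()})
for n in('scene','top'):
    im,P=cloud(n); save(n+'0',im); np.savez(n+'0.npz',im=im,P=P); print(n,np.round(-cal(n)[2].T@cal(n)[3]),np.round(np.nanpercentile(P.reshape(-1,3),[1,50,99],axis=0)))
E
```

```text
{'time': np.float64(0.0), 'joint_positions': array([-1.14, 18.35, 89.71, -0.  , 72.04, -1.15]), 'joint_vel': array([ 0.  ,  0.07, -0.07, -0.1 , -0.02,  0.04]), 'joint_efforts': array([ 0.000e+00, -4.155e+01, -2.342e+01, -0.000e+00,  1.000e-02,
        0.000e+00]), 'ee_pos': array([5.7452e+02, 2.0000e-02, 2.3049e+02]), 'tool_rot': array([-179.9,   -0. ,   90. ]), 'force': array([-0.18,  0.32, -0.07]), 'moment': array([ 0.01, -0.01,  0.02]), 'grasp_force': np.float64(0.0), 'width': np.float64(85.55)}
scene [ 398. -545.  783.] [[-401. -542. -754.]
 [ 530. -191.   66.]
 [ 682. 2178.  591.]]
top [ 410. -104. 1136.] [[ -210. -1173.  -756.]
 [  499.  -113.    40.]
 [  683.   894.   705.]]
```

View pics/top0.png

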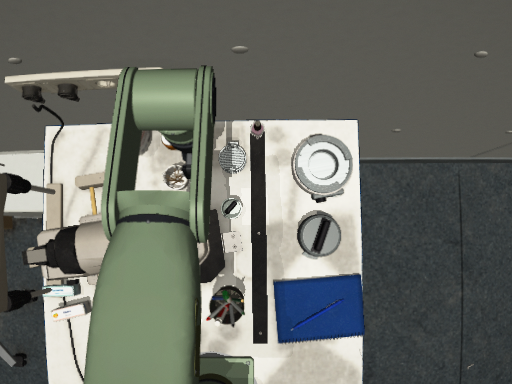

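View pics/scene0.png

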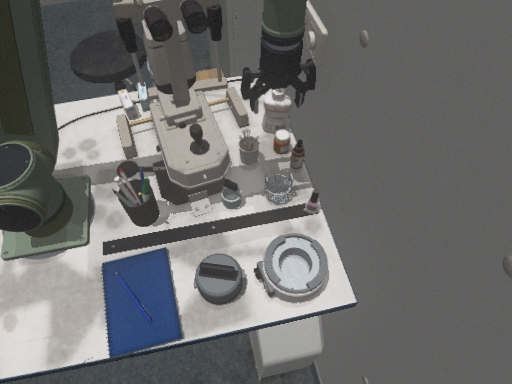

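The top view shows the cleaner at (322,165), its panel toward row 200; the cover is at (319,233), the basket at (232,157) and the parts cup at (232,206). The scene view shows the microscope close to the cup at (195,130), and a bottle beside the basket at (313,203).

Run:
```python
from h import *
d=np.load('top0.npz'); im,P=d['im'],d['P']
for nm,(u,v,w) in dict(cleaner=(322,165,38),cover=(319,233,28),basket=(232,157,20),cup=(232,206,14),bottle=(257,130,12)).items():
    Q=P[v-w:v+w,u-w:u+w].reshape(-1,3); Q=Q[~np.isnan(Q[:,0])]
    h=np.histogram(Q[:,2],np.arange(-10,130,5)); print(nm,dict(zip(h[1][:-1].astype(int).tolist(),h[0].tolist())))
def box(nm,x,y,z):
    Q=P.reshape(-1,3); m=(Q[:,0]>x[0])&(Q[:,0]<x[1])&(Q[:,1]>y[0])&(Q[:,1]<y[1])&(Q[:,2]>z[0])&(Q[:,2]<z[1]); Q=Q[m]
    if len(Q)>4:
        c,s,a=cv2.minAreaRect(Q[:,:2].astype(np.float32)); print(nm,len(Q),np.round(Q.mean(0)),np.round(c),np.round(s),round(a))
for nm,(u,v) in dict(cleaner=(322,165),cover=(319,233),basket=(232,157),cup=(232,206)).items(): print(nm,np.round(ray('top',[(u,v)],60)))
c=np.round(ray('top',[(322,165)],60))[0]; box('drum',(c[0]-90,c[0]+90),(c[1]-90,c[1]+90),(50,75))
box('cleanerRaised',(c[0]-90,c[0]+90),(c[1]-90,c[1]+90),(58,75))
c=ray('top',[(319,233)],80)[0]; box('covertop',(c[0]-70,c[0]+70),(c[1]-70,c[1]+70),(50,70)); box('fin',(c[0]-70,c[0]+70),(c[1]-70,c[1]+70),(85,105))
c=ray('top',[(232,157)],60)[0]; box('basket',(c[0]-50,c[0]+50),(c[1]-50,c[1]+50),(35,100)); box('ears',(c[0]-50,c[0]+50),(c[1]-50,c[1]+50),(60,100))
c=ray('top',[(232,206)],60)[0]; box('cup',(c[0]-40,c[0]+40),(c[1]-40,c[1]+40),(30,50)); box('grip',(c[0]-40,c[0]+40),(c[1]-40,c[1]+40),(70,100))
a=cv2.resize(im[115:275,200:370],None,fx=4,fy=3.7,interpolation=cv2.INTER_CUBIC)[:600,:800]; save('topcrop',a)
```

```text
cleaner {-10: 0, -5: 574, 0: 1892, 5: 156, 10: 118, 15: 474, 20: 82, 25: 23, 30: 35, 35: 53, 40: 75, 45: 117, 50: 320, 55: 859, 60: 198, 65: 557, 70: 196, 75: 2, 80: 0, 85: 0, 90: 0, 95: 0, 100: 0, 105: 0, 110: 0, 115: 0, 120: 0}
cover {-10: 2, -5: 339, 0: 1144, 5: 171, 10: 4, 15: 14, 20: 15, 25: 8, 30: 5, 35: 6, 40: 11, 45: 11, 50: 50, 55: 317, 60: 707, 65: 75, 70: 9, 75: 9, 80: 11, 85: 10, 90: 29, 95: 157, 100: 19, 105: 0, 110: 0, 115: 0, 120: 0}
basket {-10: 1, -5: 188, 0: 856, 5: 303, 10: 6, 15: 21, 20: 10, 25: 4, 30: 15, 35: 3, 40: 28, 45: 78, 50: 2, 55: 9, 60: 1, 65: 1, 70: 7, 75: 10, 80: 31, 85: 1, 90: 0, 95: 0, 100: 0, 105: 0, 110: 0, 115: 0, 120: 0}
cup {-10: 1, -5: 96, 0: 398, 5: 90, 10: 6, 15: 4, 20: 3, 25: 0, 30: 6, 35: 27, 40: 60, 45: 6, 50: 2, 55: 3, 60: 4, 65: 2, 70: 2, 75: 3, 80: 12, 85: 48, 90: 6, 95: 0, 100: 0, 105: 0, 110: 0, 115: 0, 120: 0}
bottle {-10: 14, -5: 65, 0: 241, 5: 65, 10: 5, 15: 4, 20: 10, 25: 5, 30: 12, 35: 48, 40: 42, 45: 6, 50: 4, 55: 3, 60: 6, 65: 4, 70: 5, 75: 5, 80: 25, 85: 2, 90: 0, 95: 0, 100: 0, 105: 0, 110: 0, 115: 0, 120: 0}
cleaner [[ 555. -268.   60.]]
cover [[ 399. -257.   60.]]
basket [[576. -61.  60.]]
cup [[463. -60.  60.]]
drum 2130 [ 555. -269.   61.] [ 554. -268.] [139. 141.] 61
cleanerRaised 1196 [ 557. -270.   66.] [ 557. -270.] [133. 132.] 57
covertop 1149 [ 394. -257.   61.] [ 393. -259.] [96. 95.] 36
fin 215 [ 393. -260.   97.] [ 393. -260.] [14. 70.] 71
basket 171 [578. -60.  57.] [577. -59.] [63. 63.] 44
ears 51 [577. -60.  80.] [576. -60.] [23. 64.] 84
cup 99 [461. -55.  41.] [460. -57.] [47. 47.] 89
grip 71 [460. -57.  86.] [460. -56.] [10. 32.] 48
```

View pics/topcrop.png

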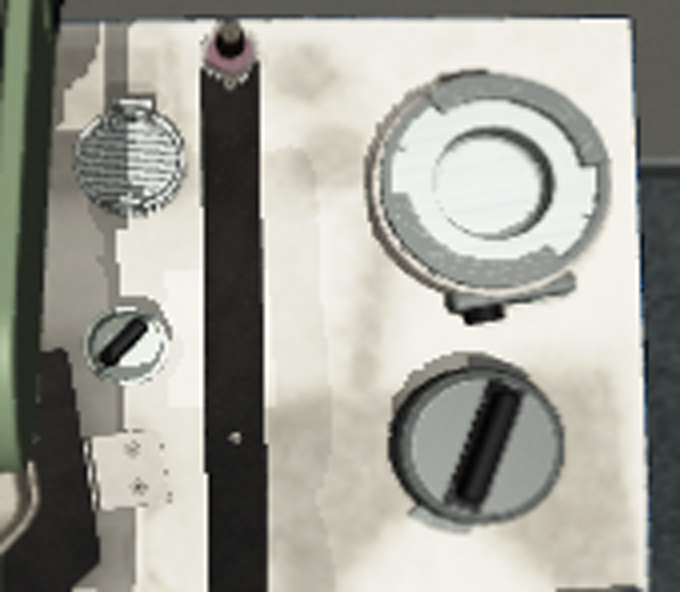

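Run:
```python
from h import *
for n in('top','scene'):
    d=np.load(n+'0.npz'); Q=d['P'].reshape(-1,3); Q=Q[~np.isnan(Q[:,0])]
    def sel(c,rad,z): return Q[(np.hypot(*(Q[:,:2]-c).T)<rad)&(Q[:,2]>z[0])&(Q[:,2]<z[1])]
    def axis(q):
        c,s,a=cv2.minAreaRect(q[:,:2].astype(np.float32)); e,V=np.linalg.eigh(np.cov(q[:,:2].T)); return np.round(c,1),np.round(s),len(q),round(np.degrees(np.arctan2(V[1,1],V[0,1]))%180,1),np.round(np.median(q[:,2]),1)
    print(n,'fin',axis(sel((393,-260),50,(88,105))))
    print('covtop',axis(sel((393,-260),60,(52,70))))
    print('ears',axis(sel((577,-60),38,(72,90)))); print('grip',axis(sel((460,-57),30,(78,100))))
    print('cuprim',axis(sel((460,-57),30,(32,50)))); print('basketrim',axis(sel((577,-60),38,(38,52))))
    q=sel((556,-269),85,(64,72)); print('ring',axis(q))
    q=sel((555,-269),85,(52,72)); C,R=cv2.minEnclosingCircle(q[:,:2].astype(np.float32)); print('drum',np.round(C,1),R)
    q=sel((555,-269),40,(5,25)); print('tank floor',axis(q))
    c=np.array((555,-269.)); q=sel(c,59,(45,75)); q=q[np.hypot(*(q[:,:2]-c).T)>53]
    a=np.degrees(np.arctan2(*(q[:,:2]-c).T[::-1]))%360
    print([(k,int(np.median(q[(a>=k)&(a<k+6),2])) if ((a>=k)&(a<k+6)).sum() else -1) for k in range(0,360,6)])
    q=sel(c,110,(15,45)); q=q[np.hypot(*(q[:,:2]-c).T)>78]; print('panel dir',len(q),np.degrees(np.arctan2(*(q.mean(0)[:2]-c)[::-1])) if len(q) else 0)
```

```text
top fin (array([ 393.1, -260.2]), array([14., 70.]), 207, np.float64(160.2), np.float64(97.3))
covtop (array([ 393.5, -259.6]), array([95., 96.]), 1135, np.float64(61.6), np.float64(61.4))
ears (array([576.5, -59.6]), array([21., 64.]), 45, np.float64(172.3), np.float64(81.5))
grip (array([459.7, -56.4]), array([10., 32.]), 67, np.float64(138.0), np.float64(87.1))
cuprim (array([459.6, -56.6]), array([47., 47.]), 97, np.float64(45.8), np.float64(41.5))
basketrim (array([577.2, -60.2]), array([63., 62.]), 107, np.float64(73.5), np.float64(46.3))
ring (array([ 557.4, -269.9]), array([131., 132.]), 757, np.float64(158.3), np.float64(68.4))
drum [ 553.6 -272.1] 74.29273223876953
tank floor (array([ 560.3, -273. ]), array([68., 65.]), 638, np.float64(33.1), np.float64(17.1))
[(0, 68), (6, 67), (12, 67), (18, 67), (24, 67), (30, 60), (36, 56), (42, 57), (48, 57), (54, 55), (60, 54), (66, 57), (72, 57), (78, 54), (84, 55), (90, 56), (96, 69), (102, 69), (108, 69), (114, 67), (120, 69), (126, 69), (132, 68), (138, 69), (144, 69), (150, 68), (156, 68), (162, 69), (168, 68), (174, 67), (180, 6
[... 1114 characters left out ...]
147.2), np.float64(15.4))
[(0, 66), (6, 67), (12, 65), (18, 67), (24, 66), (30, 56), (36, 55), (42, 55), (48, 55), (54, 54), (60, 56), (66, 56), (72, 55), (78, 57), (84, 56), (90, 56), (96, 67), (102, 68), (108, 67), (114, 67), (120, 67), (126, 67), (132, 67), (138, 67), (144, 68), (150, 66), (156, 66), (162, 67), (168, 67), (174, 67), (180, 66), (186, 67), (192, 67), (198, 68), (204, 67), (210, 67), (216, 61), (222, 55), (228, 55), (234, 54), (240, 54), (246, 55), (252, 55), (258, 56), (264, 54), (270, 54), (276, 56), (282, 67), (288, 66), (294, 67), (300, 66), (306, 67), (312, 67), (318, 66), (324, 66), (330, 66), (336, 66), (342, 67), (348, 66), (354, 66)]
panel dir 86 -164.14828868761452
```

```bash
python3 - <<'E'
from h import *
Q=np.load('scene0.npz')['P'].reshape(-1,3); Q=Q[~np.isnan(Q[:,0])]
for x0 in range(380,700,40):
    s=Q[(Q[:,0]>=x0)&(Q[:,0]<x0+40)&(Q[:,1]<60)&(Q[:,1]>-340)]
    print(x0,[(z,int(s[(s[:,2]>z)&(s[:,2]<=z+40),1].min())) for z in (70,110,150,190,230) if ((s[:,2]>z)&(s[:,2]<=z+40)).any()], int(s[(s[:,1]>-60)&(s[:,2]<340),2].max(initial=0)))
E
python3 -m handwheel '[[-0.03,0.002,0,3.2,0],[-0.03,0,0,3.3,0],[0,0,0.03,0,0],[0,0,0.03,0,0],[0,0,0,0,0]]'
python3 - <<'E'
from h import *
im,P=cloud('wrist'); save('w1',im); o=r.get_obs(); print(o['ee_pos'],o['tool_rot'])
Q=P.reshape(-1,3); Q=Q[~np.isnan(Q[:,0])]
q=Q[(np.hypot(Q[:,0]-576.5,Q[:,1]+60)<40)&(Q[:,2]>68)&(Q[:,2]<90)]; print(cv2.minAreaRect(q[:,:2].astype(np.float32)),len(q))
E
```

```text
380 [(70, -278), (110, 56), (150, 59)] 151
420 [(70, -279)] 89
460 [(70, -290)] 87
500 [(70, -298), (230, -13)] 339
540 [(70, -336)] 339
580 [(70, -320), (230, -12)] 339
620 [(70, -127), (230, -12)] 339
660 [(70, -339), (110, -339), (150, -339), (190, -339), (230, -339)] 339
time: 0.52
ee_pos: [571.3, -60.1, 165.6]
tool_rot: [-179.3, -0.0, 83.4]
force: [-0.6, -0.0, -0.1]
width: 85.9
grasp_force: 0.0
[572.97110999 -59.9126589  168.36934245] [-1.79550198e+02 -8.03689377e-03  8.34720024e+01]
((574.6929931640625, -59.821109771728516), (24.283662796020508, 64.07778930664062), 83.64835357666016) 446
```

View pics/w1.png

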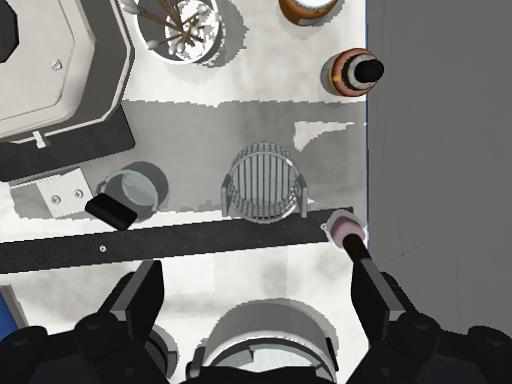

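The wrist view shows the basket at (265,183) with its ears horizontal at (226,195) and (304,195). The bottle at (347,230) is near the right finger's path, so I'll check that gap before descending.

```bash
python3 -m handwheel '[[0,0,0.01,0,0],[0,0,0,0,0],[0,0,0,0,0],[0,0,0,0,0],[0,0,0,0,0]]'
python3 - <<'E'
from h import *
o=r.get_obs(); print(o['ee_pos'],o['tool_rot']); im,P=cloud('wrist')
Q=P.reshape(-1,3); Q=Q[~np.isnan(Q[:,0])]
q=Q[(np.hypot(Q[:,0]-576.5,Q[:,1]+60)<40)&(Q[:,2]>68)&(Q[:,2]<90)]; print(cv2.minAreaRect(q[:,:2].astype(np.float32)),len(q),np.median(q[:,2]))
q=Q[(Q[:,0]>612)&(Q[:,0]<680)&(Q[:,1]>-150)&(Q[:,1]<-60)&(Q[:,2]>20)&(Q[:,2]<90)]; print(q.min(0),q.max(0))
E
```

```text
time: 0.98
ee_pos: [576.0, -59.8, 162.4]
tool_rot: [179.9, -0.0, 83.5]
force: [-0.0, 0.0, 0.2]
width: 85.2
grasp_force: 0.0
[575.96655433 -59.81623883 162.43219697] [ 1.79874996e+02 -6.20179449e-04  8.35209362e+01]
((574.8383178710938, -59.403099060058594), (23.43046760559082, 63.961585998535156), 83.4253158569336) 455 78.07960418284146
[ 629.81820816 -149.75734991   20.03526392] [679.99709651 -60.02009796  89.99084024]
```

```bash
python3 -m handwheel '[[0,-0.0006,0.025,0,0],[0,0,0.025,0,0],[0,0,0.025,0,0],[0,0,0.025,0,0],[0,0,0.015,0,0]]'
python3 -m handwheel '[[0,0,0,0,0.1],[0,0,0,0,0.2],[0,0,0,0,0.3],[0,0,0,0,0.5],[0,0,0,0,0.5]]'
python3 -m handwheel '[[0,0,0,0,0.5],[0,0,0,0,0.5],[0,0,0,0,0.5],[0,0,0,0,0.5],[0,0,0,0,0.5]]'
```

```text
time: 1.45
ee_pos: [573.7, -59.7, 44.4]
tool_rot: [-179.9, -0.0, 83.5]
force: [-0.7, -0.3, -1.0]
width: 85.8
grasp_force: 0.0
time: 1.87
ee_pos: [575.6, -60.0, 47.6]
tool_rot: [179.9, 0.0, 83.5]
force: [0.0, -0.2, -1.3]
width: 63.1
grasp_force: 65.7
time: 2.28
ee_pos: [575.5, -59.9, 47.5]
tool_rot: [179.9, -0.0, 83.5]
force: [-0.6, -0.5, 6.2]
width: 62.9
grasp_force: 66.6
```

```bash
python3 -m handwheel '[[0,0,-0.005,0,0.5],[0,0,-0.015,0,0.5],[0,0,-0.025,0,0.5],[0,0,-0.025,0,0.5],[0,0,-0.025,0,0.5]]'
python3 -m handwheel '[[-0.015,0,-0.005,0,0.5],[-0.025,0.002,0,0,0.5],[-0.03,0.003,0,0,0.5],[-0.03,0,0,0,0.5],[-0.03,0,0,0,0.5]]'
python3 -m handwheel '[[-0.03,0,0,0,0.5],[-0.03,0,0,0,0.5],[-0.0212,0,0,0,0.5],[0,0,0,0,0.5],[0,0,0,0,0.5]]'
python3 -m handwheel '[[0,0,0,0,0.5],[0,0,0,0,0.5],[0,0,0,0,0.5],[0,0,0,0,0.5],[0,0,0,0,0.5]]'
python3 - <<'E'
from h import *
o=r.get_obs(); print(o['ee_pos'],o['tool_rot'])
for n in('top','scene'):
    im,P=cloud(n); a,b=((90,250),(250,400)) if n=='top' else ((150,310),(180,380)); save(n+'2',cv2.resize(im[a[0]:a[1],b[0]:b[1]],None,fx=3.5,fy=3.5))
    Q=P.reshape(-1,3); Q=Q[~np.isnan(Q[:,0])]
    for z in ((135,155),(178,190)):
        q=Q[(np.hypot(Q[:,0]-557,Q[:,1]+270)<45)&(Q[:,2]>z[0])&(Q[:,2]<z[1])]
        if len(q)>5: print(n,z,len(q),np.round(q.min(0)),np.round(q.max(0)))
E
```

```text
time: 2.7
ee_pos: [574.1, -59.8, 142.0]
tool_rot: [-179.9, 0.0, 83.5]
force: [1.1, 0.4, -1.4]
width: 62.9
grasp_force: 66.0
time: 3.12
ee_pos: [564.5, -190.6, 146.2]
tool_rot: [-180.0, -0.0, 83.5]
force: [-0.0, -0.2, -1.3]
width: 63.2
grasp_force: 66.1
time: 3.53
ee_pos: [555.2, -271.1, 145.9]
tool_rot: [-179.9, -0.0, 83.4]
force: [-0.0, -0.3, -1.0]
width: 63.1
grasp_force: 66.1
time: 3.95
ee_pos: [556.0, -269.6, 146.4]
tool_rot: [180.0, -0.0, 83.6]
force: [0.3, 0.1, -1.5]
width: 62.9
grasp_force: 66.1
[ 555.97486065 -269.55760834  146.4254121 ] [ 1.79994453e+02 -4.63165847e-03  8.35600893e+01]
top (135, 155) 9 [ 527. -255.  143.] [ 537. -248.  152.]
scene (135, 155) 128 [ 518. -302.  135.] [ 587. -242.  155.]
scene (178, 190) 64 [ 512. -285.  178.] [ 598. -265.  189.]
```

View pics/scene2.png

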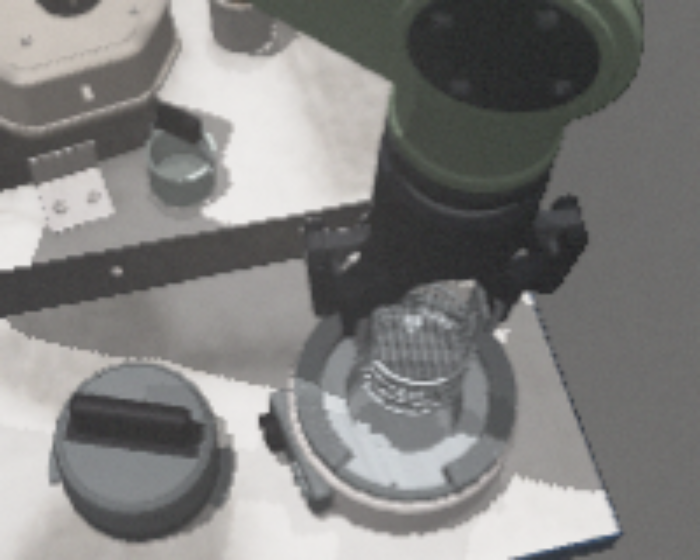

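The basket hangs above the tank, straight and level, with the cover clear of it. Lowering.

```bash
python3 -m handwheel '[[-0.0007,0.0005,0.015,0,0.5],[0,0,0.015,0,0.5],[0,0,0.006,0,0.5],[0,0,0.005,0,0.5],[0,0,0.005,0,0.5]]'
python3 -m handwheel '[[0,0,0.005,0,0.5],[0,0,0.005,0,0.5],[0,0,0.005,0,0.5],[0,0,0.005,0,0.5],[0,0,0.004,0,0.5]]'
```

```text
time: 4.47
ee_pos: [556.5, -271.1, 100.2]
tool_rot: [180.0, 0.0, 83.5]
force: [0.3, -0.0, -1.9]
width: 63.0
grasp_force: 66.1
time: 4.88
ee_pos: [556.2, -271.0, 75.9]
tool_rot: [-180.0, -0.0, 83.5]
force: [-0.2, -0.5, -1.1]
width: 63.1
grasp_force: 66.1
```

```bash
python3 -m handwheel '[[0,0,0.004,0,0.5],[0,0,0.004,0,0.5],[0,0,0.002,0,0.5],[0,0,0.001,0,0.5],[0,0,0.001,0,0.5]]'
python3 -m handwheel '[[0,0,0.0007,0,0.5],[0,0,0.0005,0,0.5],[0,0,0,0,0.5],[0,0,0,0,0.5],[0,0,0,0,0.5]]'
```

```text
time: 5.3
ee_pos: [556.3, -271.1, 64.3]
tool_rot: [180.0, 0.0, 83.5]
force: [-0.5, -0.9, -0.7]
width: 63.1
grasp_force: 66.1
time: 5.72
ee_pos: [556.3, -271.1, 63.3]
tool_rot: [180.0, 0.0, 83.5]
force: [0.6, 0.8, -0.6]
width: 63.0
grasp_force: 66.1
```

```bash
python3 -m handwheel '[[0,0,0.0005,0,0.5],[0,0,0.0005,0,0.5],[0,0,0.0005,0,0.5],[0,0,0,0,0.5],[0,0,0,0,0.5]]'
python3 -m handwheel '[[0,0,0.0005,0,0.5],[0,0,0,0,0.5],[0,0,0,0,0.5],[0,0,0,0,0.5],[0,0,0,0,0.5]]'
```

```text
time: 6.13
ee_pos: [556.3, -271.1, 62.5]
tool_rot: [180.0, 0.0, 83.5]
force: [-1.9, 1.5, 5.0]
width: 63.1
grasp_force: 66.6
time: 6.55
ee_pos: [556.3, -271.1, 62.5]
tool_rot: [180.0, 0.0, 83.5]
force: [-2.8, 0.5, 7.5]
width: 63.1
grasp_force: 67.1
```

```bash
python3 -m handwheel '[[0,0,0,0,0.25],[0,0,0,0,0.22],[0,0,0,0,0.19],[0,0,0,0,0.16],[0,0,0,0,0.16]]'
python3 -m handwheel '[[0,0,-0.003,0,0.16],[0,0,-0.005,0,0.16],[0,0,-0.01,0,0.16],[0,0,-0.015,0,0.16],[0,0,-0.015,0,0.16]]'
```

```text
time: 6.97
ee_pos: [556.2, -271.0, 60.8]
tool_rot: [-180.0, -0.0, 83.5]
force: [-0.4, -0.2, -0.2]
width: 71.8
grasp_force: 0.0
time: 7.38
ee_pos: [556.2, -271.0, 110.3]
tool_rot: [180.0, -0.0, 83.5]
force: [0.6, 0.2, 0.1]
width: 72.0
grasp_force: 0.0
```

```bash
python3 -m handwheel '[[0,0,-0.03,0,0],[0.0251,-0.0151,-0.01,0,0],[0.0251,-0.0151,0,0,0],[0.0251,-0.0151,0,0,0],[0.0251,-0.0151,0,0,0]]'
python3 -m handwheel '[[0.0251,-0.0151,0,0,0],[0.0251,-0.0151,0,0,0],[0.0251,-0.0151,0,0,0],[0.0251,-0.0151,0,0,0],[0,0,0,5,0]]'
python3 -m handwheel '[[0,0,0,7,0],[0,0,0,7,0],[0,0,0,7,0],[0,0,0,7,0],[0,0,0,7,0]]'
python3 -m handwheel '[[0,0,0,7,0],[0,0,0,7,0],[0,0,0,7,0],[0,0,0,7,0],[0,0,0,7,0]]'
python3 -m handwheel '[[0,0,0,7,0],[0,0,0,7,0],[0,0,0,7,0],[0,0,0,7,0],[0,0,0,7,0]]'
python3 -m handwheel '[[0,0,0,7,0],[0,0,0,7,0],[0,0,0,1,0],[0,0,0,0,0],[0,0,0,0,0]]'
python3 - <<'E'
from h import *
o=r.get_obs(); print(o['ee_pos'],o['tool_rot'],o['joint_positions']); im,P=cloud('wrist'); save('w3',im)
Q=P.reshape(-1,3); Q=Q[~np.isnan(Q[:,0])]
q=Q[(np.hypot(Q[:,0]-459,Q[:,1]+57.4)<32)&(Q[:,2]>76)&(Q[:,2]<95)]; print(cv2.minAreaRect(q[:,:2].astype(np.float32)) if len(q) else 0,len(q),np.median(q[:,2]))
E
```

```text
time: 7.8
ee_pos: [507.3, -163.6, 150.5]
tool_rot: [179.9, 0.0, 83.5]
force: [0.9, -0.5, 0.4]
width: 85.3
grasp_force: 0.0
time: 8.22
ee_pos: [456.2, -54.4, 150.0]
tool_rot: [-179.9, -0.1, 78.6]
force: [0.1, -0.2, 0.7]
width: 85.3
grasp_force: 0.0
time: 8.63
ee_pos: [459.3, -57.8, 150.2]
tool_rot: [179.9, -0.1, 43.2]
force: [-1.5, -0.4, 0.1]
width: 85.5
grasp_force: 0.0
time: 9.05
ee_pos: [459.3, -57.9, 150.2]
tool_rot: [180.0, -0.1, 8.2]
force: [0.1, 0.6, -0.3]
width: 85.5
grasp_force: 0.0
time: 9.47
ee_pos: [459.3, -57.9, 150.2]
tool_rot: [-180.0, -0.1, -26.8]
force: [-0.2, 0.5, 0.3]
width: 85.2
grasp_force: 0.0
time: 9.88
ee_pos: [459.1, -57.9, 149.7]
tool_rot: [-180.0, -0.0, -41.4]
force: [-0.4, -0.3, 0.7]
width: 85.5
grasp_force: 0.0
[459.11480764 -57.89003687 149.65782193] [-1.79968201e+02 -4.89038797e-02 -4.13592603e+01] [-8.61075867e+00  1.24642347e+01  1.10868178e+02  3.47743172e-04
  5.66092542e+01  1.22748297e+02]
((457.6888427734375, -57.51832580566406), (9.783647537231445, 33.743247985839844), 48.49882507324219) 704 84.1493988562658
```

View pics/w3.png

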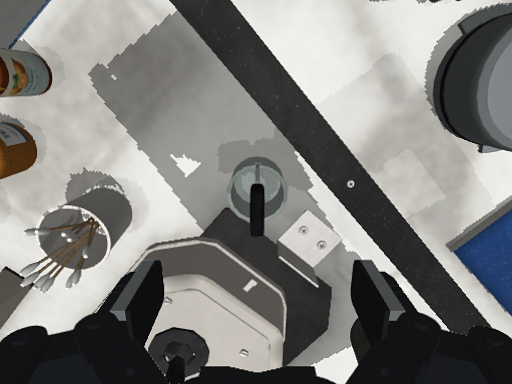

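The wrist view shows the cup at (257,190), its black bar pointing down the image and lying between the fingers. The microscope base is close, at (215,290), so I'll measure its distance from the finger and body footprints.

Run:
```python
from h import *
im,P=cloud('wrist'); Q=np.r_[P.reshape(-1,3),np.load('scene0.npz')['P'].reshape(-1,3)]; Q=Q[~np.isnan(Q[:,0])]
a=np.radians(-41.4); tx=np.array([np.cos(a),np.sin(a)]); ty=np.array([np.sin(a),-np.cos(a)])
d=Q[:,:2]-(457.8,-57.5); X,Y=d@tx,d@ty; print(ty)
for lo,hi in((-75,-45),(-45,-15),(-15,15),(15,45),(45,75)):
    m=(X>=lo)&(X<hi); print(lo,[(int(y),int(Q[m&(Y>=y)&(Y<y+15)&(Q[:,2]<125)][:,2].max(initial=-1))) for y in range(-90,90,15)])
```

```text
[-0.66131187 -0.75011107]
-75 [(-90, 69), (-75, 69), (-60, 70), (-45, 69), (-30, 68), (-15, 51), (0, 6), (15, 36), (30, 35), (45, 6), (60, 5), (75, 3)]
-45 [(-90, 2), (-75, 3), (-60, 2), (-45, 3), (-30, 38), (-15, 84), (0, 85), (15, 40), (30, 6), (45, 6), (60, 5), (75, 5)]
-15 [(-90, 3), (-75, 3), (-60, 3), (-45, 2), (-30, 41), (-15, 88), (0, 89), (15, 42), (30, 2), (45, 4), (60, 5), (75, 5)]
15 [(-90, 2), (-75, 4), (-60, 3), (-45, 3), (-30, 40), (-15, 87), (0, 86), (15, 40), (30, 6), (45, 5), (60, 5), (75, 5)]
45 [(-90, 46), (-75, 82), (-60, 82), (-45, 3), (-30, 3), (-15, 3), (0, 5), (15, 6), (30, 5), (45, 5), (60, 4), (75, 3)]
```

```bash
python3 -m handwheel '[[-0.0007,0.0004,0.02,0,0],[0,0,0.025,0,0],[0,0,0.025,0,0.2],[0,0,0.015,0,0.4],[0,0,0.01,0,0.5]]'
python3 -m handwheel '[[0,0,0,0,0.6],[0,0,0,0,0.65],[0,0,0,0,0.7],[0,0,0,0,0.8],[0,0,0,0,0.9]]'
python3 -m handwheel '[[0,0,0,0,1],[0,0,0,0,1],[0,0,0,0,1],[0,0,0,0,1],[0,0,0,0,1]]'
```

```text
time: 10.4
ee_pos: [457.1, -57.5, 52.4]
tool_rot: [179.9, 0.1, -41.4]
force: [0.2, -0.5, 1.0]
width: 51.9
grasp_force: 0.0
time: 10.82
ee_pos: [458.8, -57.8, 55.0]
tool_rot: [-179.9, -0.1, -41.5]
force: [-0.4, 0.1, 3.0]
width: 9.6
grasp_force: 39.2
time: 11.23
ee_pos: [458.9, -57.8, 55.0]
tool_rot: [-179.9, -0.1, -41.5]
force: [-0.6, 0.7, 5.7]
width: 9.1
grasp_force: 59.1
```

```bash
python3 -m handwheel '[[0,0,-0.01,0,1],[0,0,-0.02,0,1],[0,0,-0.025,0,1],[0,0,-0.03,0,1],[0,0,-0.03,0,1]]'
python3 -m handwheel '[[0.0268,0.01186,-0.005,0,1],[0.0268,0.01186,0,0,1],[0.0268,0.01186,0,0,1],[0.0268,0.01186,0,0,1],[0.0268,0.01186,0,0,1]]'
python3 -m handwheel '[[0.0268,0.01186,0,0,1],[0.0268,0.01186,0,0,1],[0.0268,0.01186,0,0,1],[0,0,0,-5,1],[0,0,0,-5,1]]'
python3 -m handwheel '[[0,0,0,-5,1],[0,0,0,-5,1],[0,0,0,-5,1],[0,0,0,-5,1],[0,0,0,-5,1]]'
python3 -m handwheel '[[0,0,0,0,1],[0,0,0,0,1],[0,0,0,0,1],[0,0,0,0,1],[0,0,0,0,1]]'
python3 - <<'E'
from h import *
o=r.get_obs(); print(o['ee_pos'],o['tool_rot'],o['joint_positions'])
for n in('top','scene'):
    im,P=cloud(n)
    Q=P.reshape(-1,3); Q=Q[~np.isnan(Q[:,0])]; d=np.hypot(Q[:,0]-556,Q[:,1]+271)
    for z in((80,99),(108,158)):
        q=Q[(d<45)&(Q[:,2]>z[0])&(Q[:,2]<z[1])]
        if len(q)>5: print(n,z,len(q),np.round(q.min(0)),np.round(q.max(0)),cv2.minAreaRect(q[:,:2].astype(np.float32)))
    if n=='scene': save('s4',cv2.resize(im[130:310,200:370],None,fx=3.3,fy=3.3))
E
```

```text
time: 11.65
ee_pos: [457.3, -57.6, 169.9]
tool_rot: [179.9, 0.1, -41.5]
force: [0.5, -0.1, -1.1]
width: 9.3
grasp_force: 58.5
time: 12.07
ee_pos: [519.2, -192.1, 174.0]
tool_rot: [180.0, 0.0, -41.5]
force: [0.5, 0.3, -0.8]
width: 9.2
grasp_force: 58.6
time: 12.48
ee_pos: [555.9, -272.4, 173.1]
tool_rot: [180.0, 0.1, -31.4]
force: [-0.1, -0.9, 0.1]
width: 9.3
grasp_force: 58.7
time: 12.9
ee_pos: [555.5, -270.7, 173.6]
tool_rot: [-180.0, 0.1, -6.2]
force: [-0.5, 0.8, -1.2]
width: 8.9
grasp_force: 58.6
time: 13.32
ee_pos: [555.8, -270.8, 174.1]
tool_rot: [-180.0, 0.0, -6.5]
force: [-0.6, -0.2, -1.1]
width: 9.0
grasp_force: 58.6
[ 555.79316542 -270.81276061  174.09754263] [-1.79997791e+02  1.28184101e-03 -6.54532636e+00] [-2.70445012e+01  2.44035167e+01  8.87035309e+01  1.76112298e-03
  6.68949265e+01  6.95001340e+01]
top (80, 99) 25 [ 525. -280.   80.] [ 531. -256.   99.] ((528.1722412109375, -267.8558654785156), (23.562355041503906, 4.321227073669434), 83.60506439208984)
top (108, 158) 90 [ 531. -289.  121.] [ 559. -253.  158.] ((542.1771850585938, -272.002197265625), (30.738731384277344, 26.138917922973633), 61.39405822753906)
scene (80, 99) 65 [ 525. -288.   81.] [ 589. -258.   97.] ((556.2529296875, -273.7017822265625), (23.372941970825195, 62.35360336303711), 82.38661193847656)
scene (108, 158) 309 [ 531. -296.  119.] [ 575. -249.  158.] ((551.8611450195312, -274.9040832519531), (38.64630126953125, 44.26274108886719), 37.61377716064453)
```

View pics/s4.png

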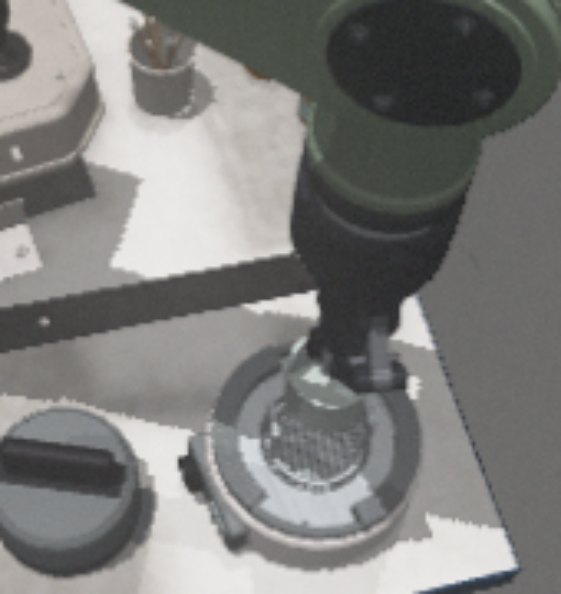

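The cup hangs above the basket, which stands level in the tank at (315,445) in this view. Lowering slowly.

```bash
python3 -m handwheel '[[0.001,0.0004,0.01,0,1],[0,0,0.005,0,1],[0,0,0.005,0,1],[0,0,0.005,0,1],[0,0,0.005,0,1]]'
python3 -m handwheel '[[0,0,0.005,0,1],[0,0,0.005,0,1],[0,0,0.005,0,1],[0,0,0.005,0,1],[0,0,0.005,0,1]]'
python3 -m handwheel '[[0,0,0.004,0,1],[0,0,0.004,0,1],[0,0,0.004,0,1],[0,0,0.004,0,1],[0,0,0.004,0,1]]'
```

```text
time: 13.83
ee_pos: [556.7, -271.2, 143.3]
tool_rot: [-180.0, 0.0, -6.5]
force: [-0.4, -0.0, -1.4]
width: 9.2
grasp_force: 58.6
time: 14.25
ee_pos: [556.8, -271.3, 118.6]
tool_rot: [-180.0, -0.0, -6.5]
force: [0.7, 0.4, 0.2]
width: 9.1
grasp_force: 58.6
time: 14.67
ee_pos: [556.8, -271.3, 98.8]
tool_rot: [180.0, -0.0, -6.5]
force: [0.6, -0.1, -0.7]
width: 9.3
grasp_force: 58.6
```

```bash
python3 -m handwheel '[[0,0,0.005,0,1],[0,0,0.005,0,1],[0,0,0.005,0,1],[0,0,0.004,0,1],[0,0,0.003,0,1]]'
python3 -m handwheel '[[0,0,0.001,0,1],[0,0,0.001,0,1],[0,0,0.0006,0,1],[0,0,0,0,1],[0,0,0,0,1]]'
python3 -m handwheel '[[0,0,0.0005,0,1],[0,0,0.0005,0,1],[0,0,0,0,1],[0,0,0,0,1],[0,0,0,0,1]]'
```

```text
time: 15.08
ee_pos: [556.6, -271.2, 76.4]
tool_rot: [-180.0, 0.0, -6.5]
force: [0.3, -0.1, -1.2]
width: 9.0
grasp_force: 58.6
time: 15.5
ee_pos: [556.9, -271.4, 74.8]
tool_rot: [180.0, -0.0, -6.5]
force: [0.9, -0.4, 0.0]
width: 9.0
grasp_force: 58.6
time: 15.92
ee_pos: [556.8, -271.3, 73.6]
tool_rot: [180.0, -0.0, -6.5]
force: [-0.2, -0.5, -0.9]
width: 9.2
grasp_force: 58.6
```

```bash
python3 -m handwheel '[[0,0,0.0005,0,1],[0,0,0.0004,0,1],[0,0,0.0003,0,1],[0,0,0,0,1],[0,0,0,0,1]]'
```

```text
time: 16.33
ee_pos: [556.9, -271.4, 73.1]
tool_rot: [180.0, -0.0, -6.5]
force: [-2.1, 1.1, 5.6]
width: 9.2
grasp_force: 59.5
```

```bash
python3 -m handwheel '[[0,0,0,0,0.85],[0,0,0,0,0.75],[0,0,0,0,0.65],[0,0,0,0,0.6],[0,0,0,0,0.6]]'
python3 -m handwheel '[[0,0,-0.005,0,0.6],[0,0,-0.01,0,0.6],[0,0,-0.02,0,0.6],[0,0,-0.03,0,0.6],[0,0,-0.03,0,0.6]]'
```

```text
time: 16.75
ee_pos: [556.8, -271.3, 72.1]
tool_rot: [-180.0, 0.0, -6.5]
force: [0.7, -0.6, 0.0]
width: 34.2
grasp_force: 0.0
time: 17.17
ee_pos: [556.4, -271.2, 168.7]
tool_rot: [-180.0, 0.1, -6.5]
force: [1.8, 0.4, 1.5]
width: 34.3
grasp_force: 0.0
```

```bash
python3 -m handwheel '[[0,0,-0.02,0,0],[0,0,-0.02,0,0],[0,0,0,0,0],[0,0,0,0,0],[0,0,0,0,0]]'
cat > ring.py <<'E'
from h import *
from scipy.optimize import least_squares
o=r.get_obs(); print(np.round(o['ee_pos'],1),np.round(o['tool_rot'],1)); im,P=cloud('wrist'); save('w5',im); np.savez('w5.npz',P=P,im=im)
Q=P.reshape(-1,3); Q=Q[~np.isnan(Q[:,0])]; c=np.array((556.6,-270.6))
for it in range(4):
    d=Q[:,:2]-c; rr=np.hypot(*d.T); a=np.degrees(np.arctan2(d[:,1],d[:,0]))%360
    hi=(Q[:,2]>61)&(Q[:,2]<74)&(rr<75)&(rr>45)
    pts=[]
    for k in range(0,360,4):   # inner radius of raised ring by bin
        m=hi&(a>=k)&(a<k+4)
        if m.sum()>6: pts.append(Q[m][np.argsort(rr[m])[2],:2])
    pts=np.array(pts); ri=np.hypot(*(pts-c).T); g=pts[ri<56]
    f=least_squares(lambda p:np.hypot(g[:,0]-p[0],g[:,1]-p[1])-p[2],[*c,51.5],loss='soft_l1'); c=f.x[:2]
print('ring inner',f.x,len(g))
d=Q[:,:2]-c; rr=np.hypot(*d.T); a=np.degrees(np.arctan2(d[:,1],d[:,0]))%360
m=(rr>53)&(rr<59)&(Q[:,2]>45)&(Q[:,2]<75)
h=[np.median(Q[m&(a>=k)&(a<k+1),2]) if (m&(a>=k)&(a<k+1)).sum() else np.nan for k in range(360)]
h=np.array(h); lo=np.where(h<61)[0]; print('low angles',lo.tolist())
for z in((80,99),(99,110)):
    q=Q[(rr<40)&(Q[:,2]>z[0])&(Q[:,2]<z[1])]; 
    if len(q)>5: print(z,len(q),np.median(q[:,2]),cv2.minAreaRect(q[:,:2].astype(np.float32)))
E
python3 ring.py
```

```text
time: 17.58
ee_pos: [556.3, -271.1, 206.8]
tool_rot: [-180.0, 0.1, -6.5]
force: [0.0, 0.3, -0.1]
width: 85.2
grasp_force: 0.0
[ 556.3 -271.1  206.8] [-1.8e+02  1.0e-01 -6.5e+00]
ring inner [ 555.95665984 -271.69750667   51.66952526] 61
low angles [38, 39, 40, 41, 42, 43, 44, 45, 46, 47, 48, 49, 50, 51, 52, 53, 54, 55, 56, 57, 58, 59, 60, 61, 62, 63, 64, 65, 66, 67, 68, 69, 70, 71, 72, 73, 74, 75, 76, 77, 78, 79, 80, 81, 82, 83, 84, 85, 86, 87, 88, 89, 90, 91, 92, 93, 94, 95, 96, 97, 98, 99, 216, 217, 218, 219, 220, 221, 222, 223, 224, 225, 226, 227, 228, 229, 230, 231, 232, 233, 234, 235, 236, 237, 238, 239, 240, 241, 242, 243, 244, 245, 246, 247, 248, 249, 250, 251, 252, 253, 254, 255, 256, 257, 258, 259, 260, 261, 262, 263, 264, 265, 266, 267, 268, 269, 270, 271, 272, 273, 274, 275]
(80, 99) 557 92.42929702543785 ((556.0653686523438, -272.04656982421875), (23.933359146118164, 64.09972381591797), 83.5483627319336)
(99, 110) 484 102.21454011823656 ((555.76318359375, -272.00555419921875), (9.556333541870117, 33.09143829345703), 83.21722412109375)
```

View pics/w5.png

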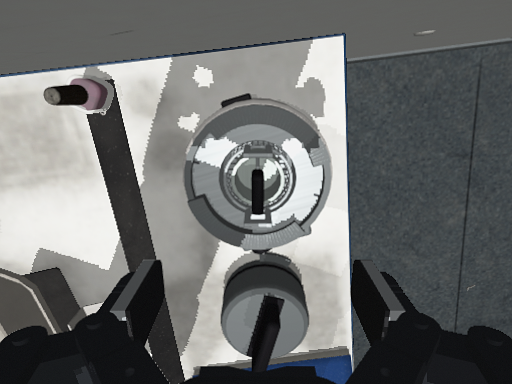

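The wrist view shows the basket in the tank with the cup nested at (257,190), both level and with the bar in line with the ears. Next the cover, at (264,310).

```bash
python3 -m handwheel '[[-0.025,0.0014,0,0,0],[-0.028,0.0014,0,0,0],[-0.028,0.0014,0,0,0],[-0.028,0.0014,0,0,0],[-0.028,0.0014,0,0,0]]'
python3 -m handwheel '[[-0.0271,0.0014,0.02,0,0],[0,0,0.02,6.7,0],[0,0,0,6.8,0],[0,0,0,0,0],[0,0,0,0,0]]'
python3 -m handwheel '[[0,0,0,0,0],[0,0,0,0,0],[0,0,0,0,0],[0,0,0,0,0],[0,0,0,0,0]]'
python3 - <<'E'
from h import *
o=r.get_obs(); print(o['ee_pos'],o['tool_rot'],o['joint_positions']); im,P=cloud('wrist')
Q=P.reshape(-1,3); Q=Q[~np.isnan(Q[:,0])]
for z in((86,105),(52,67)):
    q=Q[(np.hypot(Q[:,0]-392,Q[:,1]+261)<60)&(Q[:,2]>z[0])&(Q[:,2]<z[1])]; print(cv2.minAreaRect(q[:,:2].astype(np.float32)),len(q),np.median(q[:,2]))
E
```

```text
time: 18.05
ee_pos: [417.9, -262.1, 205.7]
tool_rot: [-179.9, 0.2, -6.5]
force: [-0.3, -0.6, 0.7]
width: 85.4
grasp_force: 0.0
time: 18.47
ee_pos: [392.5, -261.0, 166.6]
tool_rot: [-180.0, 0.1, -19.8]
force: [0.4, -0.4, 0.8]
width: 85.7
grasp_force: 0.0
time: 18.88
ee_pos: [393.0, -261.1, 167.4]
tool_rot: [180.0, -0.0, -20.0]
force: [-0.6, 0.6, 0.5]
width: 85.4
grasp_force: 0.0
[ 392.984988   -261.12681808  167.44044832] [ 1.79998185e+02 -2.19731328e-02 -1.99644585e+01] [-3.50021342e+01  1.21787764e+01  1.08268994e+02  4.58050375e-03
  5.95305376e+01  7.49600027e+01]
((392.254150390625, -261.181640625), (14.020308494567871, 68.77579498291016), 69.52973175048828) 1819 94.59925848026941
((392.9143371582031, -261.3919982910156), (95.03541564941406, 93.30146789550781), 68.4071044921875) 8294 58.714138344500945
```

```bash
python3 -m handwheel '[[-0.0003,0,0.02,0.4,0],[0,0,0.025,0,0],[0,0,0.025,0,0.2],[0,0,0.02,0,0.4],[0,0,0.0115,0,0.4]]'
python3 -m handwheel '[[0,0,0,0,0.5],[0,0,0,0,0.6],[0,0,0,0,0.7],[0,0,0,0,0.8],[0,0,0,0,0.9]]'
python3 -m handwheel '[[0,0,0,0,1],[0,0,0,0,1],[0,0,0,0,1],[0,0,0,0,1],[0,0,0,0,1]]'
```

```text
time: 19.35
ee_pos: [391.5, -260.3, 63.8]
tool_rot: [-180.0, 0.2, -20.4]
force: [0.2, 0.4, -0.0]
width: 52.2
grasp_force: 0.0
time: 19.77
ee_pos: [393.3, -261.4, 66.9]
tool_rot: [180.0, -0.1, -20.4]
force: [-0.1, 0.6, 1.9]
width: 13.0
grasp_force: 60.7
time: 20.18
ee_pos: [393.3, -261.4, 66.8]
tool_rot: [180.0, -0.1, -20.4]
force: [-0.2, 1.2, 5.9]
width: 13.1
grasp_force: 61.4
```

```bash
python3 -m handwheel '[[0,0,-0.01,0,1],[0,0,-0.025,0,1],[0,0,-0.03,0,1],[0,0,-0.03,0,1],[0,0,-0.03,0,1]]'
python3 -m handwheel '[[0.02605,-0.00807,0,0,1],[0.02605,-0.00807,0,0,1],[0.02605,-0.00807,0,0,1],[0.02605,-0.00807,0,0,1],[0.02605,-0.00807,0,0,1]]'
python3 -m handwheel '[[0.02605,-0.00807,0,0,1],[0,0,0,-5,1],[0,0,0,-6,1],[0,0,0,-6,1],[0,0,0,-6,1]]'
python3 -m handwheel '[[0,0,0,-6,1],[0,0,0,-6,1],[0,0,0,-6,1],[0,0,0,-6,1],[0,0,0,-6,1]]'
python3 -m handwheel '[[0,0,0,-6,1],[0,0,0,-6,1],[0,0,0,-6,1],[0,0,0,-6,1],[0,0,0,-6,1]]'
python3 -m handwheel '[[0,0,0,-4.4,1],[0,0,0,0,1],[0,0,0,0,1],[0,0,0,0,1],[0,0,0,0,1]]'
python3 - <<'E'
from h import *
o=r.get_obs(); print(o['ee_pos'],o['tool_rot'],o['joint_positions'])
im,P=cloud('scene'); save('s6',cv2.resize(im[110:310,190:370],None,fx=3,fy=3))
for n in('top','scene'):
    if n=='top': im,P=cloud('top')
    Q=P.reshape(-1,3); Q=Q[~np.isnan(Q[:,0])]; q=Q[(np.hypot(Q[:,0]-556,Q[:,1]+271)<65)&(Q[:,2]>115)&(Q[:,2]<133)]; print(n,len(q),np.round(q.min(0)),np.round(q.max(0)))
    q=q[np.hypot(q[:,0]-556.5,q[:,1]+271)>52.5]; print(np.round(np.sort(np.degrees(np.arctan2(q[:,1]+271,q[:,0]-556.5)))[::5]))
E
```

```text
time: 20.6
ee_pos: [391.8, -260.6, 191.7]
tool_rot: [-180.0, 0.1, -20.4]
force: [0.8, 0.1, -2.0]
width: 13.3
grasp_force: 60.1
time: 21.02
ee_pos: [529.3, -268.4, 190.3]
tool_rot: [180.0, 0.1, -20.4]
force: [-0.1, -0.5, -1.2]
width: 13.0
grasp_force: 60.1
time: 21.43
ee_pos: [555.5, -269.9, 189.9]
tool_rot: [-180.0, 0.1, 2.9]
force: [-0.8, 0.3, -2.0]
width: 13.0
grasp_force: 60.2
time: 21.85
ee_pos: [555.3, -269.9, 190.1]
tool_rot: [-179.9, 0.1, 32.9]
force: [-0.4, 0.6, -1.5]
width: 13.1
grasp_force: 60.2
time: 22.27
ee_pos: [555.3, -269.9, 190.1]
tool_rot: [-179.9, 0.0, 62.9]
force: [-0.6, 0.3, -2.5]
width: 13.3
grasp_force: 60.2
time: 22.68
ee_pos: [555.7, -270.1, 190.6]
tool_rot: [-180.0, 0.0, 66.9]
force: [-0.8, 0.8, -1.7]
width: 13.3
grasp_force: 60.2
[ 555.73785634 -270.08492804  190.62459968] [-1.79977347e+02  1.15647614e-03  6.69350577e+01] [-2.69844852e+01  2.36913237e+01  8.73591461e+01 -2.89501801e-03
  6.89720511e+01 -3.91850335e+00]
top 95 [ 518. -327.  126.] [ 595. -214.  133.]
[-134. -127. -123. -117. -107.   47.   53.   56.   62.   68.   74.   81.
   83.]
scene 95 [ 518. -327.  126.] [ 595. -214.  133.]
[-134. -127. -123. -117. -107.   47.   53.   56.   62.   68.   74.   81.
   83.]
```

View pics/s6.png

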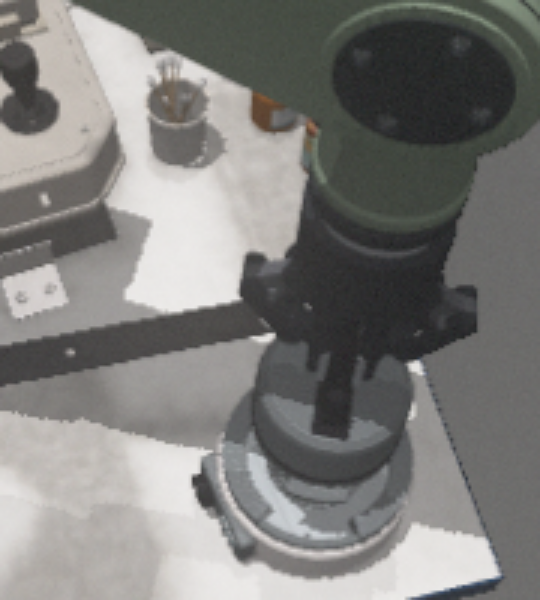

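The cover hangs level above the cleaner, fin along the slot line. Lowering onto the ring.

```bash
python3 -m handwheel '[[0,0.0011,0.01,0,1],[0,0,0.012,0,1],[0,0,0.012,0,1],[0,0,0.01,0,1],[0,0,0.006,0,1]]'
python3 -m handwheel '[[0,0,0.003,0,1],[0,0,0.002,0,1],[0,0,0.002,0,1],[0,0,0.002,0,1],[0,0,0.002,0,1]]'
```

```text
time: 23.2
ee_pos: [556.2, -270.2, 138.8]
tool_rot: [-179.9, -0.0, 67.0]
force: [-0.3, 0.3, -2.8]
width: 13.1
grasp_force: 60.2
time: 23.62
ee_pos: [557.2, -270.7, 130.2]
tool_rot: [179.9, 0.0, 67.0]
force: [0.3, -0.1, -2.4]
width: 12.9
grasp_force: 60.2
```

```bash
python3 -m handwheel '[[0,-0.0004,0.002,0,1],[0,0,0.002,0,1],[0,0,0.001,0,1],[0,0,0.001,0,1],[0,0,0.0005,0,1]]'
python3 -m handwheel '[[0,0,0.0005,0,1],[0,0,0.0005,0,1],[0,0,0.0003,0,1],[0,0,0,0,1],[0,0,0,0,1]]'
```

```text
time: 24.03
ee_pos: [556.5, -270.4, 123.2]
tool_rot: [180.0, -0.0, 67.0]
force: [0.3, -0.2, -0.4]
width: 13.2
grasp_force: 60.2
time: 24.45
ee_pos: [556.6, -270.4, 122.1]
tool_rot: [180.0, -0.0, 67.0]
force: [-0.6, 0.4, -1.5]
width: 13.0
grasp_force: 60.4
```

```bash
python3 -m handwheel '[[0,0,0.0005,0,1],[0,0,0.0003,0,1],[0,0,0,0,1],[0,0,0,0,1],[0,0,0,0,1]]'
```

```text
time: 24.87
ee_pos: [556.5, -270.5, 121.9]
tool_rot: [180.0, 0.0, 67.0]
force: [-2.3, -0.1, 5.3]
width: 13.1
grasp_force: 61.3
```

```bash
python3 -m handwheel '[[0,0,-0.0004,1,1],[0,0,0,2,1],[0,0,0,3,1],[0,0,0,3,1],[0,0,0,3,1]]'
python3 -m handwheel '[[0,0,0,3,1],[0,0,0,3,1],[0,0,0,3,1],[0,0,0,3,1],[0,0,0,3,1]]'
python3 -c "
from h import *;o=r.get_obs();print(o['moment'],o['joint_efforts'])"
```

```text
time: 25.28
ee_pos: [557.4, -270.6, 121.9]
tool_rot: [179.9, -0.0, 54.8]
force: [0.3, 0.3, 2.4]
width: 12.9
grasp_force: 60.8
time: 25.7
ee_pos: [557.4, -270.6, 121.9]
tool_rot: [179.9, -0.1, 39.8]
force: [-0.3, 0.1, 2.1]
width: 13.2
grasp_force: 60.8
[ 0.02616008 -0.09050839  0.06193816] [-1.02349136e-01 -4.56308913e+01 -2.01575696e+01  4.59877832e-03
  6.24226034e-02 -4.04234827e-01]
```

```bash
python3 -m handwheel '[[0,0,0,3,1],[0,0,0,3,1],[0,0,0,3,1],[0,0,0,3,1],[0,0,0,3,1]]'
python3 -m handwheel '[[0,0,0,3,1],[0,0,0,3,1],[0,0,0,2,1],[0,0,0,1,1],[0,0,0,0,1]]'
python3 -c "
from h import *;o=r.get_obs();print(o['moment'],o['joint_efforts'][-1])"
python3 -m handwheel '[[0,0,0,1,1],[0,0,0,1,1],[0,0,0,1,1],[0,0,0,0,1],[0,0,0,0,1]]'
python3 -c "
from h import *;o=r.get_obs();print(o['moment'],o['joint_efforts'][-1])"
```

```text
time: 26.12
ee_pos: [557.4, -270.7, 121.9]
tool_rot: [179.9, -0.1, 24.8]
force: [0.2, 0.0, 2.2]
width: 13.3
grasp_force: 60.8
time: 26.53
ee_pos: [557.4, -270.6, 121.9]
tool_rot: [179.9, -0.1, 16.0]
force: [0.3, 0.2, 1.8]
width: 13.1
grasp_force: 60.8
[-0.13620994 -0.25337714 -0.07547637] 0.07491534110158682
time: 26.95
ee_pos: [556.9, -270.5, 121.9]
tool_rot: [180.0, -0.1, 13.0]
force: [0.8, 0.9, 3.7]
width: 13.1
grasp_force: 61.0
[-0.16498819 -0.33557049 -0.06692114] -0.04447882412932813
```

```bash
for i in 1; do python3 -m handwheel '[[0,0,0,1,1],[0,0,0,1,1],[0,0,0,1,1],[0,0,0,0,1],[0,0,0,0,1]]'; done
python3 -c "
from h import *;o=r.get_obs();print(o['moment'],o['joint_efforts'][-1])"
python3 -m handwheel '[[0,0,0,1,1],[0,0,0,1,1],[0,0,0,0,1],[0,0,0,0,1],[0,0,0,0,1]]'
python3 -c "
from h import *;o=r.get_obs();print(o['moment'],o['joint_efforts'][-1])"
```

```text
time: 27.37
ee_pos: [556.7, -270.4, 121.8]
tool_rot: [180.0, -0.0, 10.0]
force: [1.1, 0.1, 4.8]
width: 12.9
grasp_force: 61.2
[-0.09368585 -0.26474487 -0.0235462 ] -0.026746754301711917
time: 27.78
ee_pos: [556.5, -270.6, 121.8]
tool_rot: [180.0, -0.0, 8.0]
force: [-0.0, -1.1, 4.5]
width: 13.0
grasp_force: 61.2
[-0.2165646  -0.22836624  0.19770036] 0.24663442745804787
```

```bash
python3 -m handwheel '[[0,0,0,0.7,1],[0,0,0,0.7,1],[0,0,0,0,1],[0,0,0,0,1],[0,0,0,0,1]]'
python3 -c "
from h import *;o=r.get_obs();print(o['moment'],o['joint_efforts'][-1])"
python3 -m handwheel '[[0,0,0,0.7,1],[0,0,0,0.7,1],[0,0,0,0,1],[0,0,0,0,1],[0,0,0,0,1]]'
python3 -c "
from h import *;o=r.get_obs();print(o['moment'],o['joint_efforts'][-1])"
```

```text
time: 28.2
ee_pos: [556.5, -270.7, 121.9]
tool_rot: [179.9, 0.0, 6.8]
force: [0.2, -1.0, 4.2]
width: 13.2
grasp_force: 62.9
[-0.09762865 -0.19998344  1.08018503] 1.0340255498886108
time: 28.62
ee_pos: [556.5, -270.8, 121.9]
tool_rot: [179.9, 0.0, 5.5]
force: [1.1, -1.2, 5.4]
width: 13.0
grasp_force: 71.5
[-0.06743034 -0.17080898  1.61746655] 1.610260158777237
```

```bash
python3 -m handwheel '[[0,0,0,0,0.8],[0,0,0,0,0.7],[0,0,0,0,0.6],[0,0,0,0,0.5],[0,0,0,0,0.5]]'
python3 -m handwheel '[[0,0,-0.005,0,0.5],[0,0,-0.015,0,0.5],[0,0,-0.025,0,0.5],[0,0,-0.03,0,0.3],[0,0,-0.03,0,0]]'
python3 -m handwheel '[[0,0,-0.02,0,0],[0,0,0,0,0],[0,0,0,0,0],[0,0,0,0,0],[0,0,0,0,0]]'
python3 - <<'E'
from h import *
o=r.get_obs(); print(o['ee_pos'],o['tool_rot']); im,P=cloud('wrist'); save('w7',im)
Q=P.reshape(-1,3); Q=Q[~np.isnan(Q[:,0])]; d=np.hypot(Q[:,0]-556.5,Q[:,1]+271)
for z in((140,158),(108,122)):
    q=Q[(d<60)&(Q[:,2]>z[0])&(Q[:,2]<z[1])]; print(cv2.minAreaRect(q[:,:2].astype(np.float32)),len(q),np.median(q[:,2]),np.percentile(q[:,2],[5,95]))
E
```

```text
time: 29.03
ee_pos: [556.1, -270.3, 121.1]
tool_rot: [-180.0, 0.1, 5.2]
force: [-0.3, 0.7, -0.2]
width: 42.6
grasp_force: 0.0
time: 29.45
ee_pos: [556.1, -270.2, 227.7]
tool_rot: [-180.0, 0.1, 5.2]
force: [0.5, -0.8, 0.6]
width: 65.5
grasp_force: 0.0
time: 29.87
ee_pos: [555.7, -270.0, 244.9]
tool_rot: [-179.9, 0.2, 5.2]
force: [-1.3, 0.3, -0.7]
width: 84.8
grasp_force: 0.0
[ 555.72784476 -269.98930205  244.93856143] [-1.79896405e+02  1.58811848e-01  5.19700647e+00]
((555.4253540039062, -271.317138671875), (68.8189926147461, 13.995206832885742), 8.454451560974121) 1538 149.59166806305979 [146.21987575 150.97192381]
((555.7955932617188, -271.178955078125), (92.89850616455078, 94.24925231933594), 4.040472030639648) 7133 113.7277606102545 [110.25809121 116.47090835]
```

View pics/w7.png

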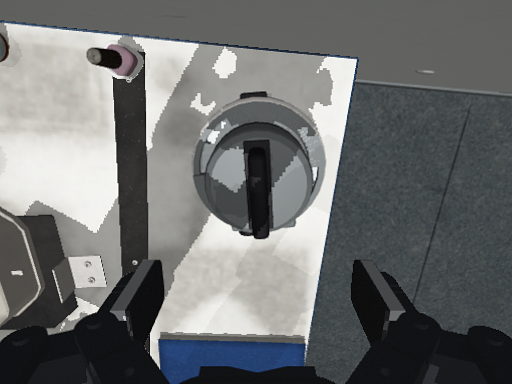

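The cover sits flat (top about 115 mm once the wrist camera's 1.3 mm low reading is allowed for) and its fin is at 8.5°. That is where the turning torque rose against the stop, and it matches the cleaner's measured axis of 8–9°.

```bash
python3 -c "
from h import *;print(ticket.job_done())"
```

```text
the job is handed in; nothing more can be done
None
```

The basket is in the tank, the cup is nested in it, and the cover is on and turned clockwise to its stops; I handed the job in at about 30 s of the 72 s allowed.

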